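# Close the board holder to its gauge line

## Task

Close the board holder's sliding jaw on the radio circuit board by rolling the holder's knurled wheel lightly under a fingertip, until the board's edge stands on the gauge line scribed across the jaw's ledge, and stop there: that slip gap lets the board be lifted out and turned over, so the jaw's shoulder must not run up against the board. Do not pinch the wheel, do not lift or push the board, do not push the jaw by hand, and leave the things lying around where they are.

Things in the scene. Friction and masses are not known exactly. Their poses are not given: they have to be found in the camera images.
- holder: Board holder fixed to the bench, yaw up to 0.45 rad either way. Grey base 118 mm (x) by 276 mm (y); end block with the knurled wheel at its -y end (block 118 mm x, 33 mm y, top 56 mm above the bench), fixed jaw at +y, guide rods and lead screw between. Origin at bench height, in the base's middle line; y runs along the rods from wheel to fixed jaw, z up, x away from the robot. Jaw tops 70 mm up.
- wheel_axle (a point): Centre of the knurled steel wheel, on its axle: 135 mm from the holder's origin along its -y, 40 mm above the bench; axes as the holder's. Wheel 60 mm in diameter, 14 mm wide, axle along the holder's y. It sits in a slot of the end block; only the top of its rim stands out, 14 mm above the block.
- wheel_top (a point): Topmost point of the wheel's rim, 70 mm above the bench, half-way across its width; it stays there as the wheel turns. A fingertip pressed on the rim lightly (5 to 15 N) and moved across it along the holder's x rolls the wheel by friction; it needs about 2 N at the rim to turn and stays where it is left.
- wheel: The knurled wheel itself: origin at its centre, on the axle; its y axis is the axle, its x and z turn with it (as the holder's when the screw's joint reads 0).
- screw (a joint): Turning angle of the lead screw, to which the wheel is keyed, rad. It grows when the top of the rim is rolled towards the holder's +x (away from the robot); the jaw then advances towards the board along the holder's +y by 15 mm a turn (2.39 mm per rad), and rolling back opens it again. The start is between 0 and 2.5.
- jaw: The sliding aluminium jaw, 118 mm (x): a block 22 mm thick whose upright shoulder faces the board, with a ledge 32 mm long below it on which the board's edge lies. Origin 62 mm below the ledge's top, at the shoulder face; axes as the holder's. It moves only by the wheel.
- gauge_line (a point): Middle of the gauge line, a dark scribed line 1.4 mm wide across the whole ledge of the sliding jaw, 4 mm in front of the shoulder (towards +y) and 62 mm above the bench; it moves with the jaw; axes as the holder's. At the start it is 6 to 17 mm short of the board's edge; its ends show beside the board, which is narrower than the ledge.
- board: The radio circuit board, loose, lying flat on the ledges of both jaws: brown board 90 mm (x) by 120 mm (y) by 2 mm with transformer, coil cans and capacitors on it (up to 32 mm high), 0.28 kg. Origin at the centre of its underside, 62 mm above the bench; axes as the holder's.
- board_edge (a point): Middle of the board's edge that faces the sliding jaw (its -y edge), half-way through its thickness, 63 mm above the bench.
- spool: Bystander: spool of solder, 54 mm in diameter, 35 mm high, upright on the bench beyond the holder. Origin under its centre.
- knob: Bystander: black radio knob, 38 mm in diameter, 18 mm high, on the bench beyond the wheel. Origin under its centre.
- screwdriver: Bystander: screwdriver about 170 mm long, lying on the bench beside the wheel's end of the holder.
Not all that is in view belongs to the job. Several things have the shape of the board; the one meant has the colours described above.

How it is judged:
By the outcome, as a careful person would: the job done as asked, in the order asked, and still so for the second after the job is handed in, with the robot touching nothing.
It also fails if it takes over 58 s, if anything falls off the work surface, if the arm or the gripper's body presses on something with over 40 N, if the wrist force passes 120 N, or if a joint passes its speed limit or range.

## Robot

A 6-joint arm with a two-finger parallel gripper is mounted at the origin on the work surface. World frame = base frame: x ahead of the robot, y to its left, z up, the work surface at z = 0. Lengths are in m, angles in rad, forces in N, time in s.
With the tool pointing down it reaches from about 0.25 to 0.725 m from the base axis. Payload 4 kg.
Tool frame: the origin (TCP) lies at the very end of the fingers, on their centre line; the grasp point (between the pads) lies 19 mm behind it; x points along the fingers, z is the direction in which the jaws open and shut, and the axes are right-handed (so a half turn about x gives the same grasp; the last joint's range is limited). The gripper opens to 85 mm and grips with 20 to 120 N. Pads are 22 mm wide; open, the fingers measure 114 mm over their backs; the gripper's body (76 mm by 85 mm) begins 54 mm behind the grasp point. The pads swing forward as they close: fully open they stand 13 mm farther back than shut.
Start: joints at [1.349, 0.241, 0.005, 1.335, 0, 1.571], TCP at [0.11, 0.488, 0.231] pointing down, gripper open.
Joint ranges: [-2.72, 2.72], [-1.05, 1.87], [-1.09, 1.28], [-1.99, 2.15], [-1.42, 1.44], [-3.14, 3.14]. Speed limits (rad/s): [2.79, 2.79, 3.14, 3.14, 3.14, 3.14].

## Interface

Orientations are given as a unit quaternion [x, y, z, w].
In Python, from workcell import bot gives the robot as it stands.
- The arm moves only by the tool apply_moves, never from a script. Its argument "targets" is one flat list of numbers, 7 for each row, row after row: the shift along the tool's x, y, z in units of 25 cm (1.0 is 25 cm), then the turn, a rotation vector about the tool's x, y, z in units of 0.5 rad (1.0 is 0.5 rad), then the opening, from 0 (shut) to 1 (fully open). In form: [tx, ty, tz, wx, wy, wz, claw, tx, ty, tz, wx, wy, wz, claw, ...]. A call has 1 to 12 rows; each row is the pose to reach, as a shift and turn from the pose commanded when the call began, along the tool's axes at that moment; what a row does not reach only later rows make up. A row lasts 1/12 s, in which the tool goes at most 41.7 mm and 7.16 degrees, less where a joint would pass 70% of its speed; a pose out of reach is approached as far as the arm can. A call with a number of a shift or a turn outside -1 to 1 is refused whole. A call with a gripper value outside its range is refused whole. The fingers move at their own pace and stop on an object; the grip force is fixed at half the most. Time passes only in rows, so rows that repeat a pose let the fingers close. It gives the time, the measured TCP pose, the force and the opening at its end, in the units of the state.
- bot.get_obs(): the state, without advancing time (a new reading comes with each control period).
- bot.camera(name): name is "scene" or "top" or "wrist"; returns (picture, depth): 480x640x3 uint8, red, green, blue; 480x640 float32, m along the optical axis (not along the pixel's ray), 0 where there is no reading.
- bot.camera_params(name): a dict with "fx", "fy", "cx", "cy" (pixels), "dist" ([k1, k2, p1, p2, k3] as OpenCV has them; the pictures are not rectified), "T" (4x4, takes a point from camera to world coordinates); the wrist camera has in their place "tool_from_camera" (4x4, takes a point from camera to tool coordinates, whose origin is the TCP and whose axes are the tool frame's). Camera axes: x right, y up, looking along -z (the intrinsics and any distortion apply to the point x, -y, -z); pixel columns grow to the right and rows downward; lengths in m; the calibration is good to about 2 mm. A picture is of the moment at which its call begins: read the wrist's pose just before it. camera_params takes no time and is no camera call.
- bot.job_done(): hands the job in, once; it reports no verdict.
The state is a dict: "clock": time; "joint_pos": joint angles; "joint_vel": joint speeds; "tau": joint torques, N m; "eef_pos": TCP position; "tool_rot": TCP orientation; "ft_force": force on the tool from outside, world axes, zero at the start; "ft_torque": the same for the moment, N m; "grip_width": finger opening in m.
Only numpy, scipy, OpenCV 4.12 (cv2) and the standard library are available. Lean on these libraries where they do the work, as an engineer would, in place of code of your own. Each camera call takes 0.05 s, during which the arm holds its last target.

## Working session

There is one attempt and no reset: what is moved stays moved. The work goes in short steps, Python scripts to look and compute and a tool call to move; the robot and the scene stay as the last step left them, time stands still between calls to the robot, and variables do not carry over. Pictures are saved under pics/ and viewed, and the job is handed in when it is done.

Besides the shell and the picture viewer there is one more tool, called after ">>>" by a JSON object that holds its "fn" and its "kwargs". apply_moves: Moves the arm, as the interface text tells. Its arguments: {"type":"object","properties":{"targets":{"type":"array"}},"required":["targets"]}

```bash
ls; mkdir -p pics; python3 - <<'E'
from workcell import bot
import cv2,numpy as np
o=bot.get_obs(); print(o)
for n in ("scene","top","wrist"):
    p,d=bot.camera(n); cv2.imwrite(f"pics/{n}0.png",p[:,:,::-1]); np.savez(f"{n}0.npz",p=p,d=d)
    print(n,bot.camera_params(n))
E
```

```text
pics
{'clock': 0.0, 'joint_pos': array([ 1.34897878e+00,  2.41385432e-01,  3.73745085e-03,  1.33521282e+00,
       -2.56243300e-05,  1.57078279e+00]), 'joint_vel': array([-8.58684907e-04,  1.51723549e-03,  6.21082369e-04, -9.21151301e-04,
        6.98649625e-04, -2.79721527e-06]), 'tau': array([ 3.39191693e-04, -3.72318470e+01,  2.52406186e+01,  1.71496568e-02,
       -1.12904959e-04,  2.12413660e-06]), 'eef_pos': array([0.10987029, 0.48713247, 0.23043177]), 'tool_rot': array([-0.4420536 ,  0.55282986,  0.44112781,  0.55170102]), 'ft_force': array([ 0.42261735, -0.02944329,  0.41769012]), 'ft_torque': array([-0.01152001,  0.00352272,  0.00348938]), 'grip_width': 0.08549128302632938}
scene {'fx': 498.31249317830446, 'fy': 498.31249317830446, 'cx': 318.9323177441762, 'cy': 235.96148521362454, 'dist': array([0.04036402, 0.        , 0.        , 0.        , 0.        ]), 'T': array([[ 0.60675738, -0.63538035,  0.4776372 ,  1.01103347],
       [ 0.79486809,  0.48914432, -0.35905786, -0.29143709],
       [-0.00549521,  0.59751957,  0.80183549,  0.81235087],
       [ 0.        ,  0.        ,
[... 414 characters left out ...]
,  1.51162868e-01,  9.88380215e-01,
         1.13092114e+00],
       [ 0.00000000e+00,  0.00000000e+00,  0.00000000e+00,
         1.00000000e+00]])}
wrist {'fx': 335.6419631319378, 'fy': 335.6419631319378, 'cx': 319.66711531541995, 'cy': 235.5038338898471, 'dist': array([-0.03599225,  0.        ,  0.        ,  0.        ,  0.        ]), 'tool_from_camera': array([[ 7.92205846e-05,  2.57633440e-01, -9.66242725e-01,
        -1.43106019e-01],
       [-8.02898672e-05,  9.66242727e-01,  2.57633434e-01,
         6.49446654e-02],
       [ 9.99999994e-01,  5.71696289e-05,  9.72316684e-05,
        -8.85276079e-04],
       [ 0.00000000e+00,  0.00000000e+00,  0.00000000e+00,
         1.00000000e+00]])}
```

View pics/scene0.png

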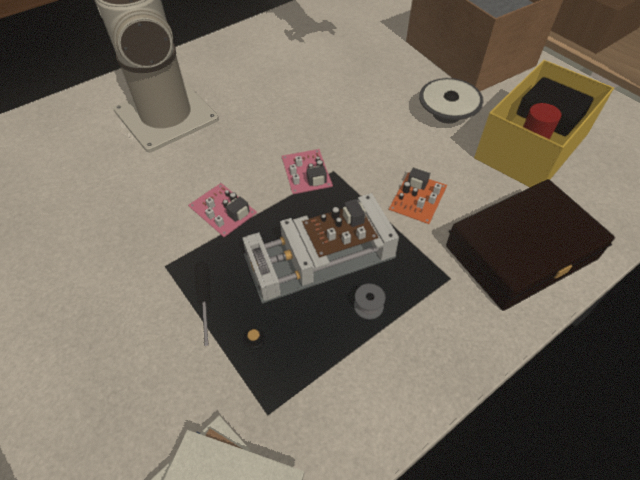

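View pics/top0.png

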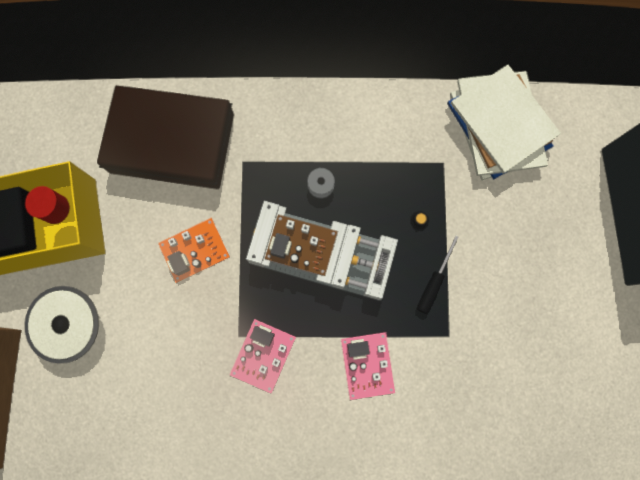

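View pics/wrist0.png

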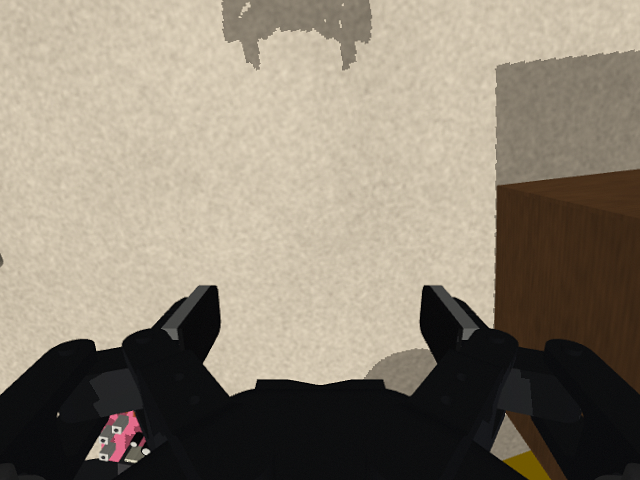

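The views show the holder near the mat centre. The wheel is at about (380,265) in top and the fixed jaw at about (262,235). I'll zoom in on both.

```bash
cat > h.py <<'E'
import numpy as np,cv2
from workcell import bot
def rays(n,px,T=None,P=None):
    P=P or bot.camera_params(n)
    K=np.array([[P['fx'],0,P['cx']],[0,P['fy'],P['cy']],[0,0,1]])
    u=cv2.undistortPoints(np.array(px,float).reshape(-1,1,2),K,P['dist']).reshape(-1,2)
    d=np.c_[u[:,0],-u[:,1],-np.ones(len(u))]
    T=P['T'] if T is None else T
    return T[:3,3],d@T[:3,:3].T
def plane(n,px,z,T=None):
    o,d=rays(n,px,T); return o+d*((z-o[2])/d[:,2])[:,None]
def proj(n,X,T=None):
    P=bot.camera_params(n); T=P['T'] if T is None else T
    K=np.array([[P['fx'],0,P['cx']],[0,P['fy'],P['cy']],[0,0,1]])
    c=(np.atleast_2d(X)-T[:3,3])@T[:3,:3]
    return cv2.projectPoints((c*[1,-1,-1]).reshape(-1,1,3),np.zeros(3),np.zeros(3),K,P['dist'])[0].reshape(-1,2)
def wristT(o):
    from scipy.spatial.transform import Rotation as R
    T=np.eye(4);T[:3,:3]=R.from_quat(o['tool_rot']).as_matrix();T[:3,3]=o['eef_pos']
    return T@bot.camera_params('wrist')['tool_from_camera']
def crop(src,x0,y0,w,h,s,out):
    im=cv2.imread(src)[y0:y0+h,x0:x0+w]
    im=cv2.resize(im,None,fx=s,fy=s,interpolation=cv2.INTER_CUBIC)
    for k in range(0,w,20): cv2.putText(im,str(x0+k),(int(k*s),10),0,.35,(0,255,255),1)
    for k in range(0,h,20): cv2.putText(im,str(y0+k),(0,int(k*s)+4),0,.35,(0,255,255),1)
    cv2.imwrite(out,im)
E
python3 - <<'E'
from h import *
crop('pics/top0.png',240,190,160,120,5,'pics/topc0.png')
crop('pics/scene0.png',240,185,160,120,5,'pics/scenec0.png')
E
```

```text
(no output)
```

View pics/topc0.png

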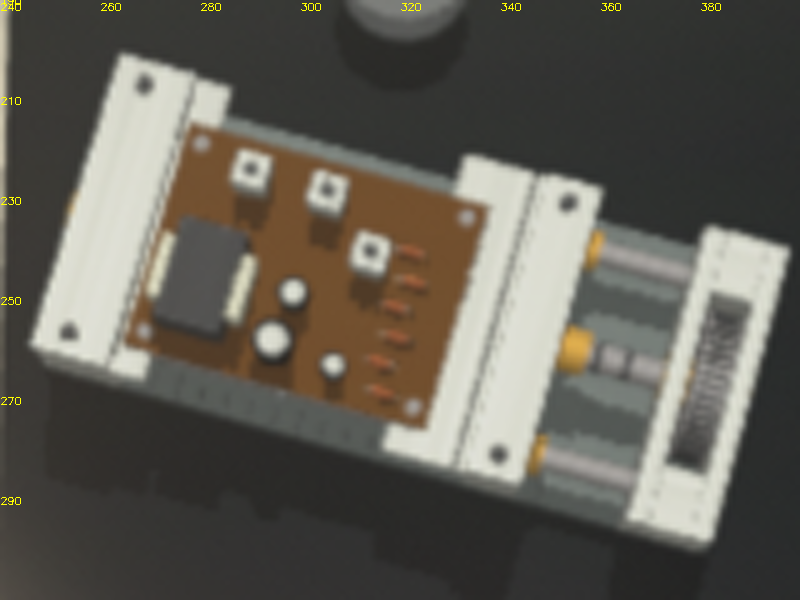

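View pics/scenec0.png

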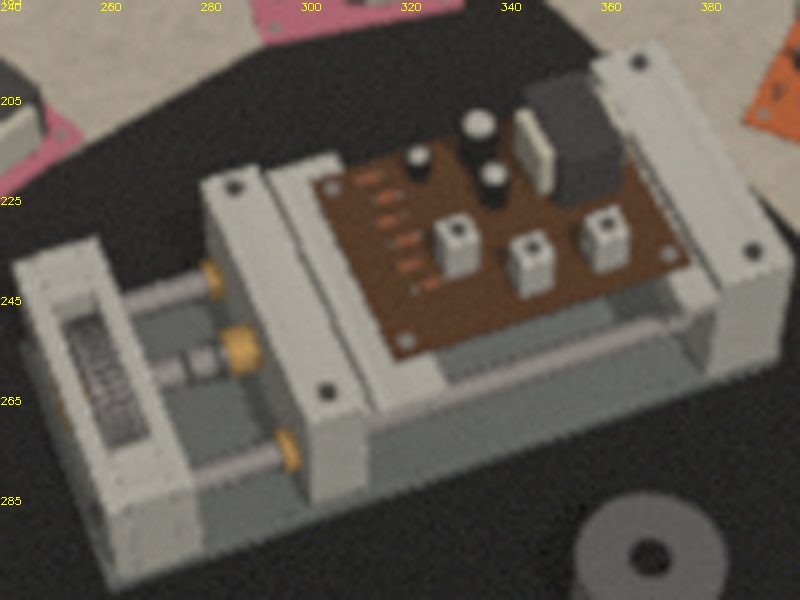

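```bash
python3 - <<'E'
from h import *
b=plane('top',[(278,214.7),(338,231.3),(324.8,275.5),(265,259)],.064); print('board top',b.round(4))
for i in range(4): print(np.linalg.norm(b[i]-b[(i+1)%4]))
v=(b[0]-b[1]+b[3]-b[2]);print('yaw long',np.arctan2(-v[0],v[1])); v=(b[0]-b[3]+b[1]-b[2]);print('yaw x',np.arctan2(v[1],v[0]))
e=plane('top',[(381.5,235.5),(398,239.8),(382.5,297),(366,293.5)],.056); print('block',e.round(4))
for i in range(4): print(np.linalg.norm(e[i]-e[(i+1)%4]))
v=(e[0]-e[3]+e[1]-e[2]);print('yaw x',np.arctan2(v[1],v[0]))
print('block centre',e.mean(0))
j=plane('top',[(360,227.5),(346,224.5),(331,284),(344,287)],.07);print('jaw',j.round(4))
bs=plane('scene',[(302,220.5),(319,257),(378,237.5)],.064);print('scene board',bs.round(4))
es=plane('scene',[(243,237),(259,232.5),(279.5,282),(261,287)],.056);print('scene block',es.round(4),es.mean(0))
E
```

```text
board top [[0.6331 0.1288 0.064 ]
 [0.6011 0.0136 0.064 ]
 [0.516  0.0388 0.064 ]
 [0.5472 0.1523 0.064 ]]
0.11962564303128516
0.08867886156576626
0.11776470725162078
0.08909001324685926
yaw long -0.2696936504157828
yaw x -0.27778292468711346
block [[ 0.5946 -0.0708  0.056 ]
 [ 0.5863 -0.1026  0.056 ]
 [ 0.4759 -0.071   0.056 ]
 [ 0.4826 -0.0397  0.056 ]]
0.03293614901081109
0.11475564336636543
0.03208497264069001
0.11621057868321655
yaw x -0.2749269302273389
block centre [ 0.53485019 -0.07103066  0.056     ]
jaw [[ 0.6075 -0.0282  0.07  ]
 [ 0.6132 -0.0015  0.07  ]
 [ 0.4994  0.0272  0.07  ]
 [ 0.4938  0.0028  0.07  ]]
scene board [[0.5161 0.0404 0.064 ]
 [0.6032 0.0149 0.064 ]
 [0.6353 0.1288 0.064 ]]
scene block [[ 0.4749 -0.068   0.056 ]
 [ 0.4844 -0.0381  0.056 ]
 [ 0.5987 -0.0698  0.056 ]
 [ 0.5873 -0.1014  0.056 ]] [ 0.53632099 -0.06931812  0.056     ]
```

```bash
python3 - <<'E'
from h import *
from scipy.spatial.transform import Rotation as R
o=bot.get_obs();M=R.from_quat(o['tool_rot']).as_matrix();print(M.round(3))
yaw=-.273;hx=np.array([np.cos(yaw),np.sin(yaw),0]);hy=np.array([-np.sin(yaw),np.cos(yaw),0])
for s in(1,-1):
    D=np.c_[[0,0,-1],s*hx,np.cross([0,0,-1],s*hx)]
    rv=R.from_matrix(M.T@D).as_rotvec();print(s,D[:,2],'rotvec',rv, rv/.5)
w=np.array([.5355,-.070,.07]); print((M.T@(w+[0,0,.08]-o['eef_pos']))/.25, w-o['eef_pos'])
E
```

```text
[[-0.    -0.975  0.22 ]
 [-0.002  0.22   0.975]
 [-1.     0.    -0.002]]
1 [-0.26962154 -0.96296637 -0.        ] rotvec [-3.09041246e+00 -3.96972761e-05 -2.48138916e-03] [-6.18082493e+00 -7.93945522e-05 -4.96277831e-03]
-1 [0.26962154 0.96296637 0.        ] rotvec [ 5.11791978e-02 -1.60551189e-03  2.56849872e-05] [ 1.02358396e-01 -3.21102377e-03  5.13699743e-05]
[ 0.32531211 -2.15118403 -1.79948984] [ 0.42561466 -0.55729488 -0.16061395]
```

>>> {"fn": "apply_moves", "kwargs": {"targets": [0,-0.5,-0.35,0.1,0,0,0,0.05,-1,-0.7,0.1,0,0,0,0.05,-1,-0.7,0.1,0,0,0,0.05,-1,-0.7,0.1,0,0,0,0.05,-1,-0.7,0.1,0,0,0,0.05,-1,-0.7,0.1,0,0,0,0.05,-1,-0.7,0.1,0,0,0,0.05,-1,-0.7,0.1,0,0,0,0.05,-1,-0.7,0.1,0,0,0]}}

```text
clock: 0.9
eef_pos: [0.317, 0.2594, 0.2185]
tool_rot: [-0.426, 0.565, 0.426, 0.564]
ft_force: [-0.2, 1.1, 0.4]
grip_width: -0.0001
```

```bash
cat >> h.py <<'E'
YAW=-.273;HX=np.array([np.cos(YAW),np.sin(YAW),0]);HY=np.array([-np.sin(YAW),np.cos(YAW),0])
W=np.array([.5355,-.070,.07])
def where(tgt=None):
    from scipy.spatial.transform import Rotation as R
    o=bot.get_obs();M=R.from_quat(o['tool_rot']).as_matrix()
    print('t %.2f'%o['clock'],'eef',o['eef_pos'].round(4),'F',o['ft_force'].round(1),'grip',round(o['grip_width'],4))
    r=o['eef_pos']-W;print('rel wheel top hx,hy,z mm',(1e3*np.array([r@HX,r@HY,r[2]])).round(1))
    D=np.c_[[0,0,-1],-HX,HY];print('rot left',(R.from_matrix(M.T@D).as_rotvec()/.5).round(3))
    if tgt is not None: print('shift units',(M.T@(np.array(tgt)-o['eef_pos'])/.25).round(3))
    return o,M
E
python3 -c "
from h import *
where(np.array([.556,.015,.17])+.03*HX)"
```

```text
t 0.90 eef [0.317  0.2594 0.2185] F [-0.2  1.1  0.4] grip -0.0001
rel wheel top hx,hy,z mm [-299.3  258.3  148.5]
rot left [-0.01  -0.002  0.   ]
shift units [ 0.195 -1.308 -0.677]
```

>>> {"fn": "apply_moves", "kwargs": {"targets": [0.05,-0.4,-0.2,0,0,0,0,0.1,-0.8,-0.4,0,0,0,0,0.1,-1,-0.6,0,0,0,0,0.1,-1,-0.68,0,0,0,0,0.1,-1,-0.68,0,0,0,0,0.1,-1,-0.68,0,0,0,0,0.1,-1,-0.68,0,0,0,0,0.1,-1,-0.68,0,0,0,0]}}

```text
clock: 1.57
eef_pos: [0.5131, 0.0282, 0.193]
tool_rot: [-0.427, 0.564, 0.426, 0.564]
ft_force: [0.7, 0.2, 0.1]
grip_width: 0.0001
```

>>> {"fn": "apply_moves", "kwargs": {"targets": [0.05,-0.15,0,0,0,0,0,0.1,-0.3,0,0,0,0,0,0.1,-0.3,0,0,0,0,0,0.1,-0.3,0,0,0,0,0]}}

```text
clock: 1.9
eef_pos: [0.5825, 0.0118, 0.1653]
tool_rot: [-0.426, 0.565, 0.429, 0.561]
ft_force: [0.1, 0.6, 0.9]
grip_width: -0.0
```

```bash
cat > look.py <<'E'
import sys
from h import *
n=sys.argv[1]
o,M=where(); T=wristT(o); p,d=bot.camera('wrist'); np.savez(f'w{n}.npz',p=p,d=d,T=T)
cv2.imwrite(f'pics/w{n}.png',p[:,:,::-1])
E
python3 look.py 1
```

```text
t 1.90 eef [0.5825 0.0118 0.1653] F [0.1 0.6 0.9] grip -0.0
rel wheel top hx,hy,z mm [23.2 91.5 95.3]
rot left [ 0.003 -0.002 -0.012]
```

View pics/w1.png

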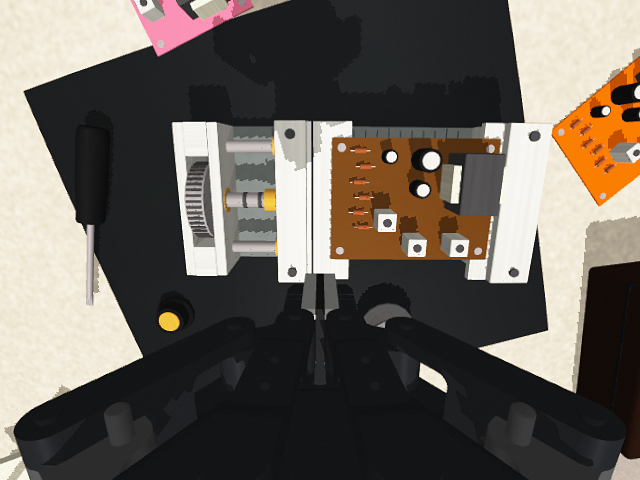

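```bash
python3 - <<'E'
from h import *
crop('pics/w1.png',265,110,100,70,8,'pics/w1c.png')
E
```

```text
(no output)
```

View pics/w1c.png

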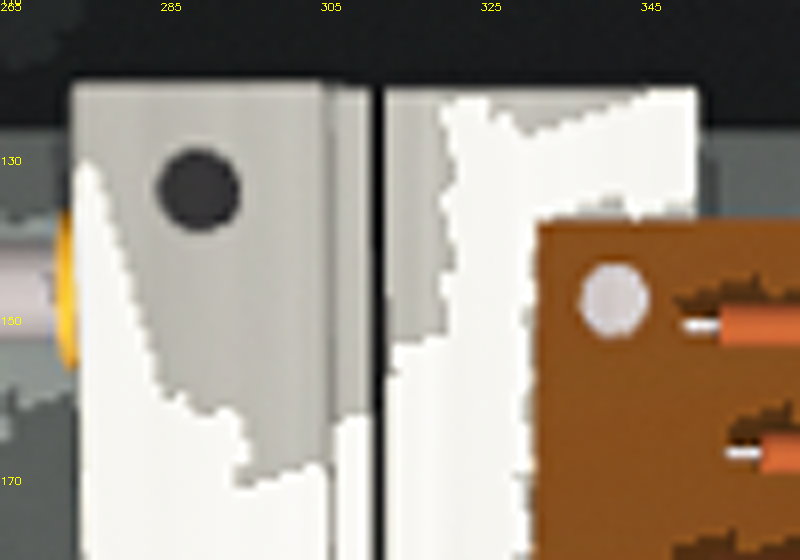

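```bash
cat > meas.py <<'E'
import sys
from h import *
f=np.load(f'w{sys.argv[1]}.npz'); r0,r1,c0,c1=map(int,sys.argv[2:6])
p=f['p'].astype(int);T=f['T'];dark=p.max(2)<60
brown=(p[...,0]-p[...,2]>50)&(p[...,0]<190)&(p[...,1]<120)
L=[];B=[]
for r in range(r0,r1):
    seg=255-p[r,c0:c1].max(1); k=np.argmax(np.where(dark[r,c0:c1],1,0))
    if dark[r,c0+k]:
        s=slice(max(k-2,0),k+6); w=np.clip(seg[s]-60,0,None)*dark[r,c0:c1][s]; L.append(((np.arange(c0,c1)[s]*w).sum()/w.sum(),r))
    b=np.flatnonzero(brown[r,c0:c0+120])
    if len(b):B.append((c0+b[0]-.5,r))
L=np.array(L);B=np.array(B);print(len(L),len(B),np.median(L[:,0]) if len(L) else '',np.median(B[:,0]))
l=plane('wrist',L,.062,T);b=plane('wrist',B,.064,T)
print('line hy mm',np.percentile(l@HY*1e3,[10,50,90]).round(2),'edge',np.percentile(b@HY*1e3,[10,50,90]).round(2),'gap mm',((np.median(b@HY)-np.median(l@HY))*1e3).round(2))
print('slopes rad',[np.polyfit(q@HX,q@HY,1)[0].round(4) for q in(l,b)])
E
python3 meas.py 1 145 235 300 320
python3 - <<'E'
from h import *
f=np.load('w1.npz');T=f['T'];p=f['p']
print(proj('wrist',[W,W-[0,0,.014]],T))
e=plane('wrist',[(173,123),(218,123),(229,274),(187,275)],.056,T);print(e,e.mean(0))
crop('pics/w1.png',165,115,90,170,4,'pics/w1d.png')
E
```

```text
90 90 312.0 331.5
line hy mm [161.61 161.73 161.84] edge [175.26 175.68 175.97] gap mm 13.96
slopes rad [np.float64(-0.0043), np.float64(-0.0045)]
[[194.67290381 206.83393876]
 [201.28205546 203.72750364]]
[[ 0.47439038 -0.06931952  0.056     ]
 [ 0.48348356 -0.03777321  0.056     ]
 [ 0.59516219 -0.06856804  0.056     ]
 [ 0.58691081 -0.10183393  0.056     ]] [ 0.53498674 -0.06937368  0.056     ]
```

View pics/w1d.png

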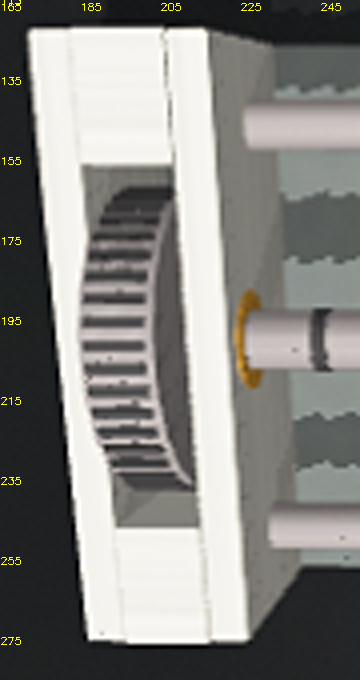

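>>> {"fn": "apply_moves", "kwargs": {"targets": [0.05,0.07,-0.16,0,0,0,0,0.15,0.133,-0.32,0,0,0,0,0.28,0.133,-0.368,0,0,0.025,0,0.35,0.133,-0.368,0,0,0.025,0,0.35,0.133,-0.368,0,0,0.025,0,0.35,0.133,-0.368,0,0,0.025,0]}}

```text
clock: 2.45
eef_pos: [0.525, -0.0676, 0.0823]
tool_rot: [-0.424, 0.566, 0.432, 0.56]
ft_force: [0.1, 1.1, 2.1]
grip_width: 0.0
```

```bash
python3 look.py 2
```

```text
t 2.45 eef [ 0.525  -0.0676  0.0823] F [0.1 1.1 2.1] grip 0.0
rel wheel top hx,hy,z mm [-10.7  -0.5  12.3]
rot left [ 0.004  0.001 -0.026]
```

View pics/w2.png

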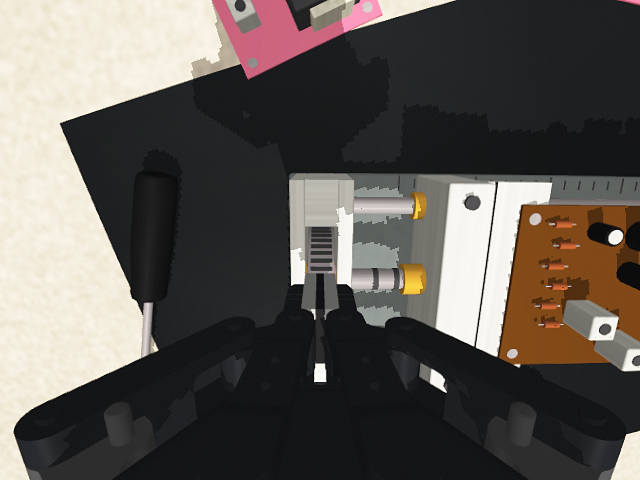

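>>> {"fn": "apply_moves", "kwargs": {"targets": [0.008,0,0,0,0,-0.04,0,0.008,0,0,0,0,-0.04,0,0.016,0,0,0,0,-0.04,0,0.016,0,0,0,0,-0.04,0]}}

```text
clock: 2.83
eef_pos: [0.5271, -0.068, 0.0787]
tool_rot: [-0.431, 0.561, 0.425, 0.565]
ft_force: [1.3, -0.5, 0.3]
grip_width: -0.0005
```

```bash
python3 -c "
from h import *
where()"
```

```text
t 2.83 eef [ 0.5271 -0.068   0.0787] F [ 1.3 -0.5  0.3] grip -0.0005
rel wheel top hx,hy,z mm [-8.7 -0.4  8.7]
rot left [0.005 0.001 0.019]
```

>>> {"fn": "apply_moves", "kwargs": {"targets": [0.008,0,0,0,0,0.02,0,0.016,0,0,0,0,0.02,0,0.024,0,0,0,0,0.02,0,0.024,0,0,0,0,0.02,0]}}

```text
clock: 3.17
eef_pos: [0.5258, -0.0687, 0.0706]
tool_rot: [-0.427, 0.564, 0.429, 0.562]
ft_force: [0.4, -0.4, -0.4]
grip_width: 0.0
```

>>> {"fn": "apply_moves", "kwargs": {"targets": [0.004,0,0,0,0,0,0,0.004,0,0,0,0,0,0]}}

```text
clock: 3.33
eef_pos: [0.526, -0.0687, 0.07]
tool_rot: [-0.427, 0.564, 0.428, 0.563]
ft_force: [-0.2, 0.4, -0.4]
grip_width: 0.0
```

>>> {"fn": "apply_moves", "kwargs": {"targets": [0.004,0,0,0,0,0,0,0.004,0,0,0,0,0,0]}}

```text
clock: 3.5
eef_pos: [0.5261, -0.0687, 0.0698]
tool_rot: [-0.427, 0.564, 0.428, 0.563]
ft_force: [-1.8, 1.0, 3.1]
grip_width: 0.0001
```

>>> {"fn": "apply_moves", "kwargs": {"targets": [0.004,0,0,0,0,0,0,0.004,0,0,0,0,0,0]}}

```text
clock: 3.67
eef_pos: [0.5266, -0.0689, 0.0697]
tool_rot: [-0.427, 0.563, 0.428, 0.563]
ft_force: [-2.5, -0.6, 8.1]
grip_width: 0.0001
```

>>> {"fn": "apply_moves", "kwargs": {"targets": [0.004,0,0,0,0,0,0,0.004,0,0,0,0,0,0]}}

```text
clock: 3.83
eef_pos: [0.5274, -0.0691, 0.0696]
tool_rot: [-0.428, 0.563, 0.427, 0.564]
ft_force: [-2.6, -0.8, 12.7]
grip_width: 0.0002
```

>>> {"fn": "apply_moves", "kwargs": {"targets": [-0.001,-0.012,0,0,0,0,0,-0.002,-0.024,0,0,0,0,0,-0.002,-0.036,0,0,0,0,0,-0.002,-0.048,0,0,0,0,0,-0.002,-0.06,0,0,0,0,0]}}

```text
clock: 4.25
eef_pos: [0.5414, -0.073, 0.0697]
tool_rot: [-0.428, 0.563, 0.428, 0.563]
ft_force: [-2.5, -0.9, 9.6]
grip_width: -0.0003
```

```bash
python3 look.py 3
```

```text
t 4.25 eef [ 0.5414 -0.073   0.0697] F [-2.5 -0.9  9.6] grip -0.0003
rel wheel top hx,hy,z mm [ 6.5 -1.3 -0.3]
rot left [0.002 0.    0.   ]
```

View pics/w3.png

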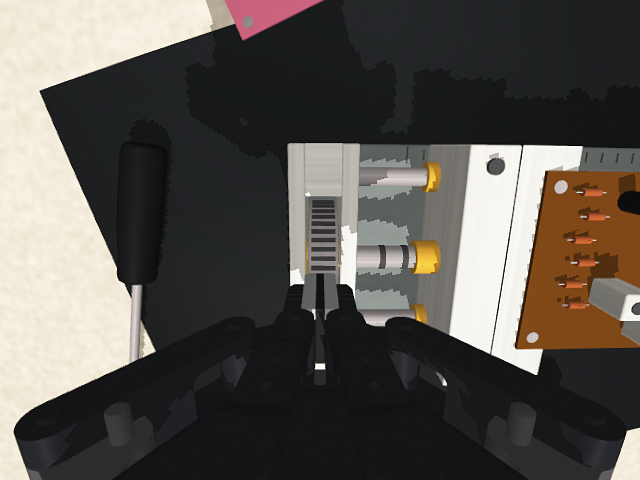

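>>> {"fn": "apply_moves", "kwargs": {"targets": [0,-0.012,0,0,0,0,0,0,-0.024,0,0,0,0,0,0.002,-0.036,0,0,0,0,0,0.004,-0.044,0,0,0,0,0,-0.03,-0.05,0,0,0,0,0,-0.05,-0.05,0,0,0,0,0]}}

```text
clock: 4.8
eef_pos: [0.5528, -0.0761, 0.0806]
tool_rot: [-0.427, 0.564, 0.428, 0.563]
ft_force: [0.4, -1.1, 0.5]
grip_width: -0.0002
```

```bash
python3 look.py 4; python3 -c "
from h import *
crop('pics/w4.png',430,140,150,110,5,'pics/w4c.png')"
```

```text
t 4.80 eef [ 0.5528 -0.0761  0.0806] F [ 0.4 -1.1  0.5] grip -0.0002
rel wheel top hx,hy,z mm [18.3 -1.2 10.6]
rot left [ 0.002  0.    -0.005]
```

View pics/w4c.png

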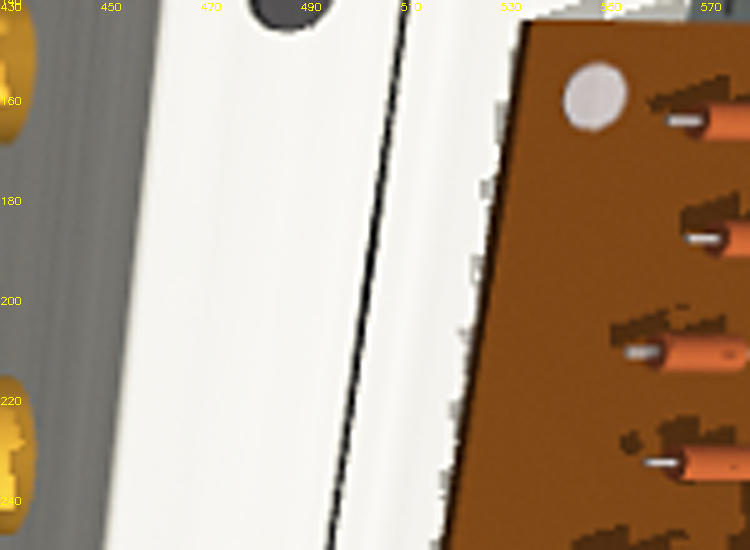

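```bash
python3 - <<'E'
from h import *
T=np.load('w4.npz')['T']
l=plane('wrist',[(501.5,200),(508.5,150)],.062,T);b=plane('wrist',[(526,200),(532,150)],.064,T)
print((l@HY*1e3).round(2),(b@HY*1e3).round(2),(l@HX*1e3).round(1))
# where line predicted at image
where()
E
```

```text
[164.06 164.26] [175.14 174.46] [512.9 489. ]
t 4.85 eef [ 0.5535 -0.0761  0.0818] F [0.6 0.8 0.3] grip -0.0001
rel wheel top hx,hy,z mm [19.  -1.1 11.8]
rot left [ 0.002  0.001 -0.001]
```

>>> {"fn": "apply_moves", "kwargs": {"targets": [0,0.06,0.004,0,0,0,0,0,0.12,0.004,0,0,0,0,0.02,0.154,0.004,0,0,0,0,0.04,0.154,0.004,0,0,0,0,0.049,0.146,0.004,0,0,0,0,0.052,0.134,0.004,0,0,0,0,0.051,0.12,0.004,0,0,0,0,0.05,0.105,0.004,0,0,0,0,0.05,0.09,0.004,0,0,0,0,0.05,0.075,0.004,0,0,0,0,0.05,0.06,0.004,0,0,0,0]}}

```text
clock: 5.77
eef_pos: [0.5405, -0.0717, 0.0697]
tool_rot: [-0.428, 0.563, 0.427, 0.563]
ft_force: [-2.8, -0.1, 10.5]
grip_width: -0.0004
```

>>> {"fn": "apply_moves", "kwargs": {"targets": [0,-0.015,0,0,0,0,0,0,-0.03,0,0,0,0,0,0,-0.043,0,0,0,0,0,0.003,-0.055,0,0,0,0,0,0.005,-0.063,0,0,0,0,0,-0.03,-0.068,0,0,0,0,0,-0.05,-0.068,0,0,0,0,0]}}

```text
clock: 6.35
eef_pos: [0.555, -0.0757, 0.0804]
tool_rot: [-0.427, 0.564, 0.428, 0.562]
ft_force: [0.8, 1.2, 0.8]
grip_width: 0.0003
```

```bash
python3 look.py 5; python3 -c "
from h import *
T=np.load('w5.npz')['T']
crop('pics/w5.png',430,140,150,110,5,'pics/w5c.png')"
```

```text
t 6.35 eef [ 0.555  -0.0757  0.0804] F [0.8 1.2 0.8] grip 0.0003
rel wheel top hx,hy,z mm [20.4 -0.2 10.4]
rot left [ 0.002 -0.    -0.006]
```

View pics/w5c.png

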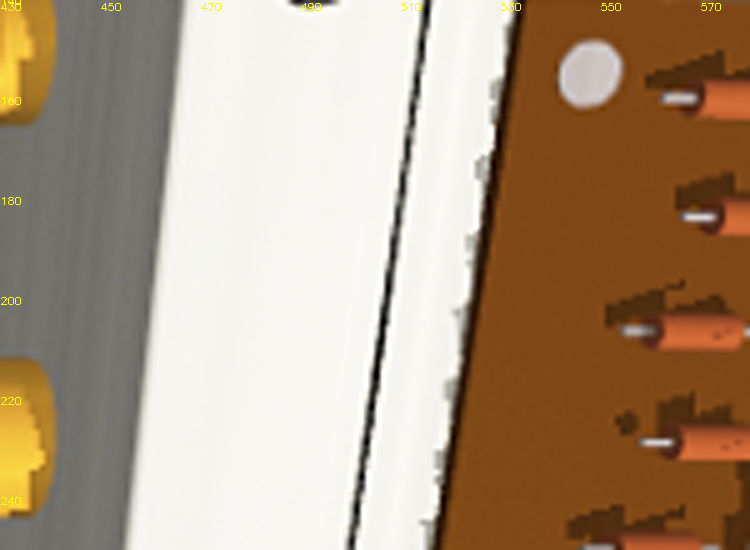

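```bash
python3 - <<'E'
from h import *
T=np.load('w5.npz')['T']
l=plane('wrist',[(506,200),(513,150)],.062,T);b=plane('wrist',[(524.8,200),(531,150)],.064,T)
print((l@HY*1e3).round(2),(b@HY*1e3).round(2))
E
```

```text
[167.16 167.29] [175.37 174.81]
```

>>> {"fn": "apply_moves", "kwargs": {"targets": [0,0.06,0,0,0,0,0,0,0.12,0,0,0,0,0,0.02,0.16,0,0,0,0,0,0.04,0.16,0,0,0,0,0,0.049,0.152,0,0,0,0,0,0.052,0.14,0,0,0,0,0,0.051,0.126,0,0,0,0,0,0.05,0.111,0,0,0,0,0,0.05,0.096,0,0,0,0,0,0.05,0.081,0,0,0,0,0,0.05,0.066,0,0,0,0,0]}}

```text
clock: 7.32
eef_pos: [0.541, -0.0719, 0.0697]
tool_rot: [-0.428, 0.563, 0.427, 0.563]
ft_force: [-2.4, -0.1, 9.7]
grip_width: 0.0001
```

>>> {"fn": "apply_moves", "kwargs": {"targets": [0,-0.015,0,0,0,0,0,0,-0.03,0,0,0,0,0,0,-0.043,0,0,0,0,0,0.003,-0.055,0,0,0,0,0,0.005,-0.063,0,0,0,0,0,-0.03,-0.066,0,0,0,0,0,-0.05,-0.066,0,0,0,0,0]}}

```text
clock: 7.9
eef_pos: [0.555, -0.0757, 0.0804]
tool_rot: [-0.427, 0.564, 0.428, 0.562]
ft_force: [0.5, -0.1, -0.8]
grip_width: -0.0003
```

```bash
python3 look.py 6; python3 -c "
from h import *
T=np.load('w6.npz')['T']
crop('pics/w6.png',430,140,150,110,5,'pics/w6c.png')"
```

```text
t 7.90 eef [ 0.555  -0.0757  0.0804] F [ 0.5 -0.1 -0.8] grip -0.0003
rel wheel top hx,hy,z mm [20.3 -0.2 10.4]
rot left [ 0.002 -0.    -0.006]
```

View pics/w6c.png

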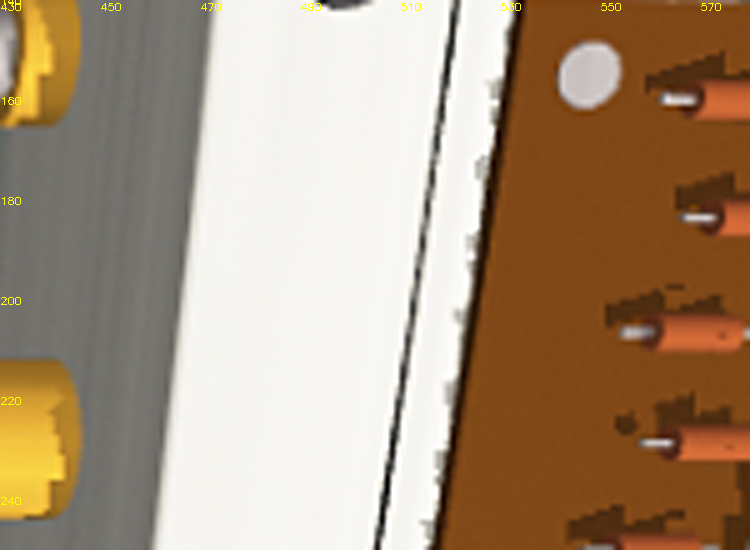

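>>> {"fn": "apply_moves", "kwargs": {"targets": [0,0.06,0,0,0,0,0,0,0.12,0,0,0,0,0,0.02,0.16,0,0,0,0,0,0.04,0.16,0,0,0,0,0,0.049,0.152,0,0,0,0,0,0.052,0.14,0,0,0,0,0,0.051,0.126,0,0,0,0,0,0.05,0.111,0,0,0,0,0,0.05,0.096,0,0,0,0,0,0.05,0.081,0,0,0,0,0,0.05,0.066,0,0,0,0,0]}}

```text
clock: 8.87
eef_pos: [0.541, -0.0719, 0.0697]
tool_rot: [-0.428, 0.563, 0.427, 0.563]
ft_force: [-3.0, -0.7, 8.7]
grip_width: 0.0
```

>>> {"fn": "apply_moves", "kwargs": {"targets": [0,-0.015,0,0,0,0,0,0,-0.03,0,0,0,0,0,0,-0.043,0,0,0,0,0,0.003,-0.055,0,0,0,0,0,0.005,-0.063,0,0,0,0,0,-0.03,-0.066,0,0,0,0,0,-0.15,-0.066,0.15,0,0,0,0,-0.3,-0.066,0.3,0,0,0,0,-0.34,-0.066,0.38,0,0,0,0,-0.34,-0.066,0.38,0,0,0,0,-0.34,-0.066,0.38,0,0,0,0,-0.34,-0.066,0.38,0,0,0,0]}}

```text
clock: 9.87
eef_pos: [0.5799, 0.0158, 0.1523]
tool_rot: [-0.427, 0.564, 0.429, 0.562]
ft_force: [-0.6, 0.0, -0.7]
grip_width: -0.0001
```

```bash
python3 look.py 7; python3 -c "
from h import *
crop('pics/w7.png',265,110,100,140,4,'pics/w7c.png')"; python3 meas.py 7 150 235 300 325
```

```text
t 9.87 eef [0.5799 0.0158 0.1523] F [-0.6  0.  -0.7] grip -0.0001
rel wheel top hx,hy,z mm [19.6 94.6 82.3]
rot left [ 0.004 -0.002 -0.007]
85 85 322.0 327.5
line hy mm [172.13 172.21 172.36] edge [175.32 175.81 176.03] gap mm 3.6
slopes rad [np.float64(0.0004), np.float64(-0.0053)]
```

View pics/w7c.png

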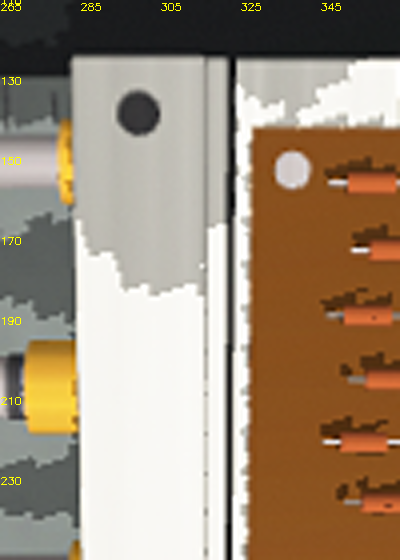

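>>> {"fn": "apply_moves", "kwargs": {"targets": [0.03,0.05,-0.15,0,0,0,0,0.1,0.12,-0.3,0,0,0,0,0.22,0.16,-0.38,0,0,0,0,0.31,0.16,-0.38,0,0,0,0,0.33,0.16,-0.38,0,0,0,0,0.339,0.152,-0.38,0,0,0,0,0.342,0.14,-0.38,0,0,0,0,0.341,0.126,-0.38,0,0,0,0,0.34,0.111,-0.38,0,0,0,0,0.34,0.096,-0.38,0,0,0,0,0.34,0.081,-0.38,0,0,0,0,0.34,0.066,-0.38,0,0,0,0]}}

```text
clock: 10.92
eef_pos: [0.5398, -0.0726, 0.0698]
tool_rot: [-0.428, 0.564, 0.427, 0.562]
ft_force: [-4.0, -1.9, 6.7]
grip_width: -0.0002
```

```bash
python3 -c "
from h import *
where()"
```

```text
t 10.92 eef [ 0.5398 -0.0726  0.0698] F [-4.  -1.9  6.7] grip -0.0002
rel wheel top hx,hy,z mm [ 4.8 -1.4 -0.2]
rot left [ 0.001 -0.005 -0.001]
```

>>> {"fn": "apply_moves", "kwargs": {"targets": [0.001,-0.015,0,0,0,0,0,0.001,-0.03,0,0,0,0,0,0.002,-0.043,0,0,0,0,0,0.003,-0.053,0,0,0,0,0,-0.03,-0.056,0,0,0,0,0,-0.15,-0.056,0.1,0,0,0,0,-0.19,-0.06,0.26,0,0,0,0,-0.19,-0.06,0.39,0,0,0,0,-0.19,-0.06,0.395,0,0,0,0,-0.19,-0.06,0.395,0,0,0,0,-0.19,-0.06,0.395,0,0,0,0,-0.19,-0.06,0.395,0,0,0,0]}}

```text
clock: 11.92
eef_pos: [0.5793, 0.0191, 0.1149]
tool_rot: [-0.427, 0.564, 0.428, 0.562]
ft_force: [-0.4, 0.0, -0.5]
grip_width: 0.0002
```

```bash
python3 look.py 8; python3 -c "
from h import *
crop('pics/w8.png',265,60,100,140,4,'pics/w8c.png')"; python3 meas.py 8 150 235 300 335
```

```text
t 11.92 eef [0.5793 0.0191 0.1149] F [-0.4  0.  -0.5] grip 0.0002
rel wheel top hx,hy,z mm [18.2 97.6 44.9]
rot left [ 0.001 -0.001 -0.007]
85 85 322.0 323.5
line hy mm [174.98 175.02 175.23] edge [175.3  175.8  175.86] gap mm 0.78
slopes rad [np.float64(-0.005), np.float64(-0.012)]
```

View pics/w8.png

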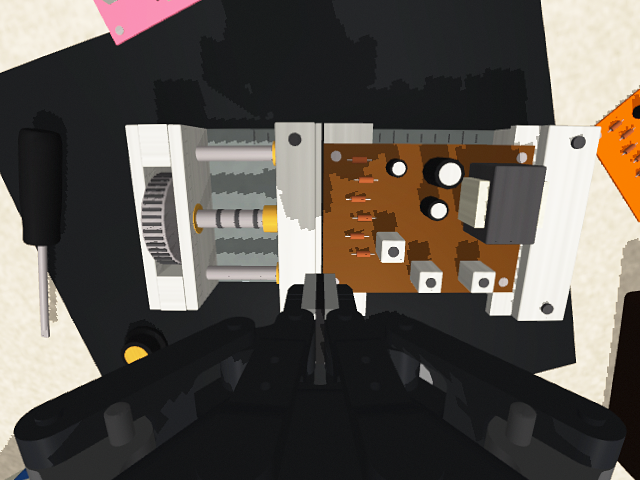

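View pics/w8c.png

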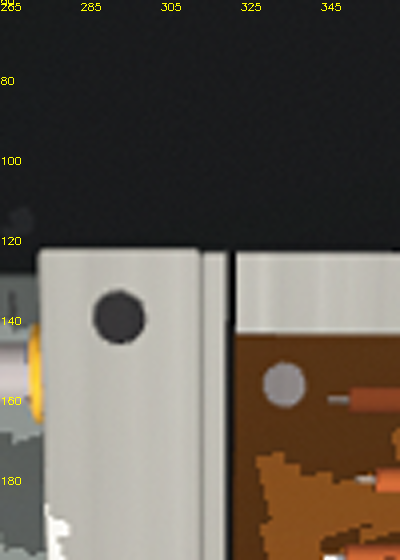

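```bash
python3 - <<'E'
from h import *
f=np.load('w8.npz');p=f['p'];T=f['T']
for r in (126,130,134,138,150,160,170,180,200): print(r,[tuple(int(v) for v in p[r,c]) for c in range(319,329)])
g=p.astype(float).mean(2)
def xs(r,c0,c1,lev): # crossings
    v=g[r,c0:c1];out=[]
    for i in range(len(v)-1):
        if (v[i]-lev)*(v[i+1]-lev)<0: out.append(c0+i+(lev-v[i])/(v[i+1]-v[i]))
    return out
for r in range(124,141,4): print(r,np.round(xs(r,316,332,95),2))
pts=proj('wrist',[a for a in (W+HY*.1, )],T)
c=(T[:3,3]-W);print('cam rel',c@HX,c@HY,c[2])
E
```

```text
126 [(194, 191, 184), (197, 196, 187), (122, 121, 115), (33, 33, 33), (5, 6, 7), (191, 188, 180), (197, 195, 186), (194, 192, 183), (192, 190, 182), (195, 192, 184)]
130 [(194, 192, 182), (197, 194, 187), (122, 120, 115), (33, 33, 33), (3, 5, 7), (191, 189, 179), (197, 196, 187), (193, 191, 182), (192, 191, 183), (192, 191, 184)]
134 [(194, 192, 183), (197, 194, 187), (120, 120, 115), (33, 33, 33), (4, 6, 7), (191, 189, 180), (197, 194, 186), (193, 191, 184), (192, 190, 183), (193, 191, 183)]
138 [(194, 193, 184), (196, 193, 185), (121, 120, 115), (34, 35, 34), (5, 7, 8), (190, 188, 179), (197, 194, 186), (194, 191, 181), (192, 189, 181), (192, 190, 182)]
150 [(193, 189, 182), (198, 194, 187), (89, 87, 84), (20, 21, 24), (45, 33, 20), (86, 50, 21), (89, 52, 22), (88, 53, 21), (88, 52, 21), (87, 52, 21)]
160 [(192, 190, 182), (196, 194, 184), (88, 87, 84), (18, 20, 23), (45, 31, 21), (85, 51, 22), (88, 51, 21), (87, 52, 21), (87, 52, 22), (86, 51, 20)]
170 [(191, 189, 180), (195, 192, 184), (88, 87, 84), (18, 21, 23), (45, 31, 21), (83, 49, 19), (86, 51, 20), (85, 51, 21), (85, 50, 20), (85, 50, 20)]
180 [(191, 188, 181), (193, 191, 182), (86, 86, 83), (17, 20, 21), (61, 36, 18), (84, 48, 18), (85, 50, 19), (86, 49, 19), (85, 49, 19), (85, 50, 20)]
200 [(188, 186, 176), (192, 188, 179), (84, 84, 82), (15, 18, 21), (61, 37, 18), (84, 49, 18), (84, 48, 18), (83, 48, 17), (85, 48, 18), (84, 48, 17)]
124 [321.31 323.47]
128 [321.28 323.49]
132 [321.27 323.5 ]
136 [321.28 323.5 ]
140 [321.  323.5]
cam rel -0.046221057330724215 0.09679760059238253 0.1882735226934666
```

>>> {"fn": "apply_moves", "kwargs": {"targets": [0,0.03,-0.15,0,0,0,0,0.03,0.06,-0.3,0,0,0,0,0.1,0.089,-0.391,0,0,0,0,0.15,0.089,-0.391,0,0,0,0,0.17,0.089,-0.391,0,0,0,0,0.178,0.089,-0.391,0,0,0,0,0.178,0.089,-0.391,0,0,0,0,0.178,0.089,-0.391,0,0,0,0]}}

```text
clock: 12.63
eef_pos: [0.5331, -0.068, 0.0714]
tool_rot: [-0.427, 0.563, 0.428, 0.563]
ft_force: [-0.6, 0.6, 0.0]
grip_width: 0.0002
```

```bash
python3 -c "
from h import *
where()"
```

```text
t 12.63 eef [ 0.5331 -0.068   0.0714] F [-0.6  0.6  0. ] grip 0.0002
rel wheel top hx,hy,z mm [-2.9  1.2  1.4]
rot left [ 0.003  0.001 -0.002]
```

>>> {"fn": "apply_moves", "kwargs": {"targets": [0.004,0,0,0,0,0,0,0.008,0,0,0,0,0,0,0.008,0,0,0,0,0,0]}}

```text
clock: 12.88
eef_pos: [0.5333, -0.0678, 0.0698]
tool_rot: [-0.428, 0.563, 0.428, 0.563]
ft_force: [0.8, 0.5, 3.4]
grip_width: -0.0003
```

```bash
python3 -c "
from h import *
where()"
```

```text
t 12.88 eef [ 0.5333 -0.0678  0.0698] F [0.8 0.5 3.4] grip -0.0003
rel wheel top hx,hy,z mm [-2.7  1.5 -0.2]
rot left [ 0.004  0.001 -0.001]
```

>>> {"fn": "apply_moves", "kwargs": {"targets": [0.006,-0.003,-0.003,0,0,0,0,0.006,-0.008,-0.004,0,0,0,0,0.006,-0.014,-0.004,0,0,0,0,0.006,-0.02,-0.004,0,0,0,0,0.006,-0.022,-0.004,0,0,0,0,0.006,-0.022,-0.004,0,0,0,0]}}

```text
clock: 13.38
eef_pos: [0.5392, -0.0696, 0.0697]
tool_rot: [-0.428, 0.562, 0.428, 0.564]
ft_force: [-0.5, 2.3, 9.9]
grip_width: -0.0
```

```bash
python3 -c "
from h import *
where()"
```

```text
t 13.38 eef [ 0.5392 -0.0696  0.0697] F [-0.5  2.3  9.9] grip -0.0
rel wheel top hx,hy,z mm [ 3.4  1.4 -0.3]
rot left [0.005 0.006 0.003]
```

Travel was 6.1 mm. I'll lift straight up and go back to the viewing pose.

>>> {"fn": "apply_moves", "kwargs": {"targets": [-0.03,0,0,0,0,0,0,-0.12,0,0.05,0,0,0,0,-0.195,-0.03,0.2,0,0,0,0,-0.195,-0.06,0.35,0,0,0,0,-0.195,-0.06,0.385,0,0,0,0,-0.195,-0.06,0.385,0,0,0,0,-0.195,-0.06,0.385,0,0,0,0,-0.195,-0.06,0.385,0,0,0,0]}}

```text
clock: 14.05
eef_pos: [0.5764, 0.0171, 0.1152]
tool_rot: [-0.427, 0.565, 0.428, 0.562]
ft_force: [-0.8, -0.3, 0.2]
grip_width: -0.0
```

```bash
python3 look.py 9; python3 - <<'E'
from h import *
crop('pics/w9.png',285,110,80,60,8,'pics/w9c.png')
f=np.load('w9.npz');p=f['p'];T=f['T']
for r in (126,130,134,138,146,150,160,170,180,200,220): print(r,[tuple(int(v) for v in p[r,c]) for c in range(317,327)])
E
```

```text
t 14.05 eef [0.5764 0.0171 0.1152] F [-0.8 -0.3  0.2] grip -0.0
rel wheel top hx,hy,z mm [15.9 94.9 45.2]
rot left [ 0.001 -0.003 -0.009]
126 [(96, 95, 90), (94, 94, 88), (95, 95, 90), (43, 44, 43), (17, 18, 20), (14, 15, 17), (14, 15, 17), (13, 13, 17), (13, 15, 17), (17, 18, 19)]
130 [(194, 192, 185), (193, 191, 183), (193, 191, 183), (177, 176, 167), (167, 165, 158), (190, 188, 180), (194, 192, 184), (196, 194, 186), (194, 191, 184), (199, 197, 188)]
134 [(195, 192, 185), (193, 189, 182), (194, 191, 183), (176, 174, 166), (168, 165, 158), (189, 187, 180), (194, 192, 183), (195, 193, 184), (194, 191, 183), (198, 195, 186)]
138 [(195, 191, 184), (193, 192, 182), (193, 191, 183), (175, 174, 165), (167, 165, 158), (189, 187, 178), (194, 192, 183), (195, 194, 185), (193, 191, 182), (198, 196, 186)]
146 [(195, 193, 183), (192, 191, 182), (195, 192, 182), (175, 173, 164), (167, 164, 156), (190, 187, 178), (193, 190, 183), (195, 192, 183), (193, 190, 183), (198, 195, 187)]
150 [(194, 193, 183), (192, 190, 182), (191, 190, 181), (175, 172, 164), (164, 163, 155), (188, 187, 178), (194, 191,
[... 232 characters left out ...]

170 [(194, 191, 183), (192, 190, 181), (190, 188, 180), (172, 169, 160), (163, 160, 153), (188, 185, 177), (192, 190, 182), (192, 190, 181), (192, 189, 181), (194, 192, 185)]
180 [(194, 190, 184), (191, 191, 181), (190, 187, 178), (173, 171, 161), (163, 160, 153), (187, 186, 177), (190, 190, 180), (192, 189, 180), (191, 189, 180), (155, 153, 147)]
200 [(194, 191, 183), (191, 187, 179), (187, 184, 175), (167, 165, 158), (184, 181, 174), (188, 186, 176), (190, 187, 178), (189, 186, 178), (190, 187, 179), (153, 151, 145)]
220 [(191, 188, 179), (189, 187, 178), (184, 181, 173), (157, 154, 146), (250, 249, 244), (250, 249, 245), (249, 248, 245), (250, 249, 245), (254, 254, 249), (187, 186, 178)]
```

View pics/w9c.png

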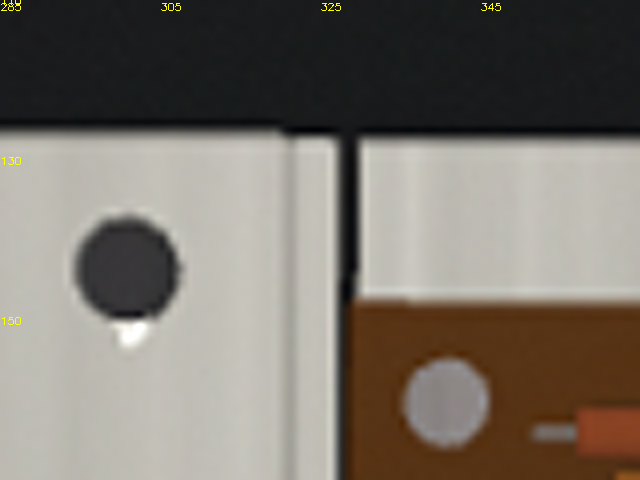

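```bash
python3 - <<'E'
from h import *
f=np.load('w9.npz');p=f['p'].astype(float);T=f['T'];g=p.mean(2)
for r in (134,140,152,160,180,200): print(r,[tuple(int(v) for v in p[r,c]) for c in range(325,333)])
def cr(r,lev,up):
    v=g[r,323:336]
    for i in range(len(v)-1):
        if up and i>3 and v[i]<lev<=v[i+1] or (not up and v[i]>=lev>v[i+1]): return 323+i+(lev-v[i])/(v[i+1]-v[i])
L=[(cr(r,100,0),r) for r in range(132,145)];Rr=[(cr(r,100,1),r) for r in range(132,145)]
l=plane('wrist',L,.062,T)@HY*1e3;rr=plane('wrist',Rr,.062,T)@HY*1e3
print('line edges',l.mean().round(2),rr.mean().round(2),'mid',((l+rr)/2).mean().round(2),np.mean([a[0] for a in L]),np.mean([a[0] for a in Rr]))
d=p[...,0]-p[...,2]
B=[]
for r in range(150,215):
    v=d[r,326:333]; t=np.median(d[r,331:334])/2
    i=np.argmax(v>t); B.append((326+i-1+(t-v[i-1])/(v[i]-v[i-1]),r))
b=plane('wrist',B,.064,T)@HY*1e3;print('edge',b[:15].mean().round(2),b.mean().round(2),B[0],B[-1])
E2=[(cr(r,100,0),r) for r in range(150,215)];e=plane('wrist',E2,.062,T)@HY*1e3
print('line left edge along board',e[:15].mean().round(2),e.mean().round(2))
E
```

```text
134 [(194, 191, 183), (198, 195, 186), (86, 84, 81), (17, 16, 17), (45, 45, 45), (194, 191, 183), (196, 194, 186), (194, 191, 183)]
140 [(194, 192, 183), (197, 194, 187), (86, 84, 82), (16, 17, 18), (44, 45, 45), (192, 188, 180), (196, 193, 184), (194, 191, 181)]
152 [(192, 189, 181), (198, 194, 187), (63, 64, 63), (50, 29, 14), (87, 51, 20), (89, 52, 22), (87, 51, 20), (87, 50, 20)]
160 [(190, 188, 179), (195, 193, 183), (61, 63, 62), (58, 36, 16), (86, 51, 20), (85, 50, 19), (87, 51, 21), (87, 52, 21)]
180 [(191, 189, 180), (155, 153, 147), (43, 45, 46), (66, 35, 12), (82, 47, 18), (136, 79, 29), (140, 81, 29), (138, 80, 29)]
200 [(190, 187, 179), (153, 151, 145), (44, 46, 47), (76, 41, 13), (86, 48, 17), (84, 48, 18), (81, 46, 17), (136, 78, 28)]
line edges 174.94 176.36 mid 175.65 326.8511983664331 329.37161523892894
edge 175.51 175.58 (np.float64(327.93055555555554), 150) (np.float64(327.4619565217391), 214)
line left edge along board 174.92 174.91
```

The edge is within about 0.1 mm of the line's centre. I'll lift clear, check that everything is still, and hand in.

>>> {"fn": "apply_moves", "kwargs": {"targets": [-0.15,0,0,0,0,0,0,-0.3,0,0,0,0,0,0,-0.3,0,0,0,0,0,0,-0.3,0,0,0,0,0,0,-0.3,0,0,0,0,0,0]}}

```text
clock: 14.52
eef_pos: [0.5772, 0.0167, 0.1908]
tool_rot: [-0.426, 0.564, 0.428, 0.563]
ft_force: [0.6, 0.8, 0.6]
grip_width: -0.0
```

```bash
python3 look.py 10; python3 - <<'E'
from h import *
p,d=bot.camera('scene'); cv2.imwrite('pics/scene1.png',p[:,:,::-1])
a=np.load('scene0.npz')['p'].astype(int); m=(np.abs(a-p).max(2)>60)
for n,(x,y,w,h) in dict(spool=(345,275,50,50),knob=(235,320,40,35),driver=(190,255,30,100)).items(): print(n,m[y:y+h,x:x+w].sum())
E
```

```text
t 14.52 eef [0.5772 0.0167 0.1908] F [0.6 0.8 0.6] grip -0.0
rel wheel top hx,hy,z mm [ 16.8  94.8 120.8]
rot left [-0.001 -0.001 -0.005]
spool 0
knob 0
driver 0
```

View pics/w10.png

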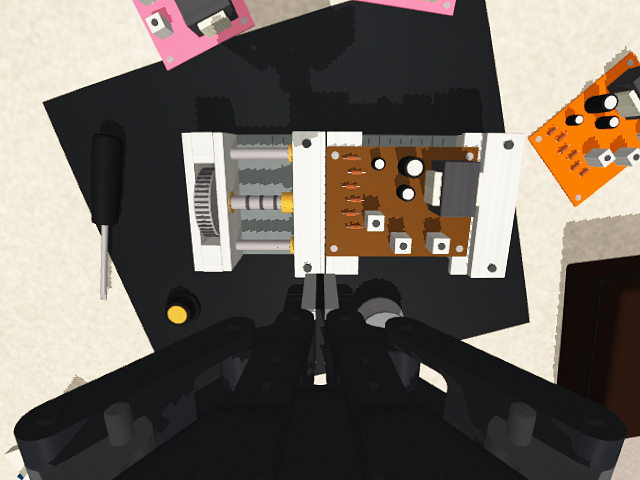

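The board's edge stands on the gauge line at about (325,145), with the shoulder clear to its left. Spool, knob and screwdriver are unmoved, and the gripper is clear.

```bash
python3 -c "
from workcell import bot
print(bot.job_done())"
```

```text
the job is handed in; nothing more can be done
None
```

The sliding jaw is closed so that the board's edge stands on the gauge line, and I handed the job in at about 14.6 s. I rolled the wheel with the closed fingertips: five strokes plus one 6 mm finishing roll. The readings I took while pressing were between 3 and 13 N.

**Gap to the gauge line:** it started at 14.0 mm. It was 3.6 mm after four strokes and about 0.5 mm after the fifth.

**Last wrist-camera measurement:** the line runs from 174.9 to 176.4 mm along the rods, and the board's edge is at 175.5–175.6 mm. That puts the edge about 0.1 mm from the line's middle. The line is 4 mm in front of the shoulder, so the slip gap is still there.

**Other checks:** the board's edge read the same before and after, within about 0.3 mm. The before-and-after scene pictures show no change at the spool, knob or screwdriver. The gripper was lifted clear and touching nothing at hand-in.

**A disagreement:** after the fifth stroke, my quick row-by-row measurement gave a gap of 0.8 mm, while the sub-pixel one gave 0.5 mm. I used the sub-pixel value, and the closer look after the finishing roll supported it. No check failed.

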